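# Tap-test a reglued violin seam

### The job

The belly seam on the side of the violin nearest you has been reglued and its clamps are off; check that it has closed by tapping along it from the neck end to the tail end. With the fingertips, lightly tap the top of the belly just inside that near edge, first at the widest part of the upper bout (the smaller bulge, next to the neck), then at the middle of the waist, then at the widest part of the lower bout (the larger bulge, at the tail), lifting clear after each tap. Use only a few newtons, leave the violin lying where it is on its padded cradle, neither lifting it nor pushing it along, and do not disturb the other things on the bench.

Things in the scene. Friction and masses are not known exactly. Their poses are not given: they have to be found in the camera images.
- violin: Violin, no strings, 590 mm long, 0.55 kg, belly up, loose on foam. Origin: middle of the 355 mm body, underside of the back's edge, 64 mm above the bench. y axis towards the scroll, x away from the robot. Belly's edge at z 38 mm, arch to 51. Fingerboard 26 mm wide from y 37, top at z 65 or lower. Two clamps on the far edge stand to z 100. Near edge gives 1 mm per 2 to 4 N.
- spot_upper_bout (a point): Point on the belly's top surface, on the side nearest the robot, at the widest part of the upper bout (the smaller bulge, next to the neck), 14 mm in from the edge. A touch counts up to 25 mm either way along the violin's y axis and from the edge to 30 mm inward. In the violin's frame it is at (-70, 114.5, 39) mm. The surface rises gently from the edge inward, here by 5 degrees.
- spot_waist (a point): Point on the belly's top surface, on the side nearest the robot, at the narrowest part of the waist, 13 mm in from the edge. A touch counts up to 25 mm either way along the violin's y axis and from the edge to 30 mm inward. In the violin's frame it is at (-42.5, 17.5, 41.5) mm. The surface rises gently from the edge inward, here by 15 degrees.
- spot_lower_bout (a point): Point on the belly's top surface, on the side nearest the robot, at the widest part of the lower bout (the larger bulge, at the tail end), 14 mm in from the edge. A touch counts up to 25 mm either way along the violin's y axis and from the edge to 30 mm inward. In the violin's frame it is at (-89.5, -105.5, 39) mm. The surface rises gently from the edge inward, here by 4 degrees.
- cradle: Fixed wooden cradle under the violin: a spine with two cross boards (200 mm and 156 mm long) and four posts topped by dark foam pads (28 mm diameter) on which the violin's back rests, pad tops 65 mm above the bench. Origin: centre of its underside on the bench; axes as the violin's. It lies wholly beneath the violin.
- clamp1: Green spool clamp (loose, 90 g) standing upright on the bench between the robot and the violin: 31 mm diameter, threaded rod to 115 mm. Origin: centre of its underside.
- clamp2: A second such spool clamp, standing upright, 31 mm diameter, 115 mm tall.
- clamp3: A third such spool clamp, standing upright, 31 mm diameter, 115 mm tall.
- glue_bottle: White plastic glue bottle with a red nozzle, 56 mm diameter, 160 mm tall, to the right of the violin. Origin: centre of its underside.
- varnish_jar: Amber jar with black cap, 62 mm diameter, 85 mm tall, to the right of the violin. Origin: centre of its underside.
- screwdriver: Red-handled screwdriver lying across the bench between the robot and the violin, 200 mm long, up to 26 mm thick. Origin: under its middle.
- bridge: Maple violin bridge lying flat on the bench to the right of the violin's tail, 42 x 32 x 4 mm.

How it is judged:
By the outcome, as a careful person would: the job done as asked, in the order asked, and still so for the second after the job is handed in, with the robot touching nothing.
It also fails if it takes over 35 s, if anything falls off the work surface, if the arm or the gripper's body presses on something with over 40 N, if the wrist force passes 120 N, or if a joint passes its speed limit or range.

### The arm

A 7-joint arm with a two-finger parallel gripper is mounted at the origin on the work surface. World frame = base frame: x ahead of the robot, y to its left, z up, the work surface at z = 0. Lengths are in mm, angles in rad, forces in N, time in s.
With the tool pointing down it reaches from about 400 to 900 mm from the base axis. Payload 5.5 kg.
Tool frame: the origin (TCP) lies midway between the tips of the shut fingers; the grasp point (between the pads) lies 19 mm behind it; z points along the fingers, y is the line along which they close (so a half turn about z gives the same grasp; the last joint's range is limited). The gripper opens to 85 mm and grips with 20 to 120 N. Pads are 22 mm wide; open, the fingers measure 114 mm over their backs; the gripper's body (76 mm by 85 mm) begins 54 mm behind the grasp point. The pads swing forward as they close: fully open they stand 13 mm farther back than shut.
Start: joints at [-0.947, 0.501, -0.427, 1.55, 0.221, 1.138, -0.21], TCP at [229.428, 608.163, 231.31] pointing down, gripper open.
Joint ranges: [-2.88, 2.88], [-0.31, 2.03], [-1.54, 1.56], [0.2, 2.42], [-1.41, 4.55], [0.19, 2.02], [-2.57, 2.57]. Speed limits (rad/s): [2.57, 2.57, 3.14, 3.14, 3.14, 3.14, 3.14].

### API

Orientations are given as a unit quaternion [w, x, y, z].
In Python, from bench import ctrl gives the robot as it stands. The module is installed in compiled form; this text tells all that it offers.
- The arm moves only by the tool carry_out, never from a script. Its argument "deltas" is a list of rows, each a list of 3 entries, a list of its own where there are three numbers: the finger opening in mm, from 0 to 85.4, then the shift along the world's x, y, z in mm, then the turn, a rotation vector about the world's x, y, z in rad. A call has 1 to 8 rows; each row is the pose to reach, as a shift and turn from the pose commanded when the call began; what a row does not reach only later rows make up. A row lasts 1/12 s, in which the tool goes at most 41.7 mm and 7.16 degrees, less where a joint would pass 70% of its speed; a pose out of reach is approached as far as the arm can. A call with a gripper value outside its range is refused whole. The fingers move at their own pace and stop on an object; the grip force is fixed at half the most. Time passes only in rows, so rows that repeat a pose let the fingers close. It gives the time, the measured TCP pose, the force, the opening and the grip force at its end, in the units of the state.
- ctrl.sense(): the state, without advancing time (a new reading comes with each control period).
- ctrl.camera(name): name is "scene" or "top" or "wrist"; returns the picture (400x640x3 uint8, red, green, blue); there is no depth.
- ctrl.camera_model(name): a dict with "fov_y" (degrees; the focal length in pixels is half the picture's height over the tangent of half this angle, whatever the lens; pixels are square), "cx", "cy" (the principal point, pixels), "dist" ([k1, k2, p1, p2, k3] as OpenCV has them; the pictures are not rectified), "world_from_camera" (4x4, takes a point from camera to world coordinates). Camera axes: x right, y up, looking along -z (the intrinsics and any distortion apply to the point x, -y, -z); pixel columns grow to the right and rows downward; lengths in mm; the calibration is good to about 2 mm. A picture is of the moment at which its call begins: read the wrist's pose just before it. camera_model takes no time and is no camera call; for the wrist camera it gives the pose at the moment of the call.
- ctrl.finish_job(): hands the job in; it is judged then, once.
The state is a dict: "time": time; "joint_positions": joint angles; "joint_velocities": joint speeds; "joint_efforts": joint torques, N m; "ee_pos": TCP position; "tcp_rot": TCP orientation; "wrist_force": force on the tool from outside, world axes, zero at the start; "torque": the same for the moment, N m; "grip_width": opening from 0.0 (shut) to 1.0 (fully open); "grasp_force": force on a finger pad.
Only numpy, scipy, OpenCV 4.12 (cv2) and the standard library are available. Lean on these libraries where they do the work, as an engineer would, in place of code of your own. Each camera call takes 0.05 s, during which the arm holds its last target. There are 200 camera calls.

## Working session

There is one attempt and no reset: what is moved stays moved. The work goes in short steps, Python scripts to look and compute and a tool call to move; the robot and the scene stay as the last step left them, time stands still between calls to the robot, and variables do not carry over. Pictures are saved under pics/ and viewed, at most 10 in all, crops included, and the job is handed in when it is done.

Besides the shell and the picture viewer there is one more tool, called after "Emit:" in YAML: its name, and indented under it one key for each argument. carry_out: Moves the arm, as the interface text tells. Its arguments: {"type":"object","properties":{"deltas":{"type":"array"}},"required":["deltas"]}

```bash
mkdir -p pics; cat > h.py <<'E'
from bench import ctrl
import numpy as np, cv2
def K(m):
    f=200/np.tan(np.radians(m["fov_y"])/2)
    return np.array([[f,0,m["cx"]],[0,f,m["cy"]],[0,0,1]]),np.array(m["dist"],float)
def ray(m,px,z):
    k,d=K(m); T=np.array(m["world_from_camera"])
    u=cv2.undistortPoints(np.array(px,float).reshape(-1,1,2),k,d).reshape(-1,2)
    v=np.c_[u[:,0],-u[:,1],-np.ones(len(u))]@T[:3,:3].T
    o=T[:3,3]; return o+v*((np.broadcast_to(z,len(u))-o[2])/v[:,2])[:,None]
def proj(m,P):
    k,d=K(m); T=np.array(m["world_from_camera"])
    c=(np.array(P,float)-T[:3,3])@T[:3,:3]; c=c*[1,-1,-1]
    return cv2.projectPoints(c.reshape(-1,1,3),np.zeros(3),np.zeros(3),k,d)[0].reshape(-1,2)
def save(name,fn):
    im=ctrl.camera(name)[:,:,::-1]; cv2.imwrite("pics/"+fn,im); return im
E
python3 - <<'E'
from h import *
for n in("scene","top"): save(n,n+"1.png"); m=ctrl.camera_model(n);print(n,m)
s=ctrl.sense();print(s)
E
```

```text
scene {'fov_y': 50.75329888002824, 'cx': 317.54695037317254, 'cy': 197.91963698544038, 'dist': array([-0.07594425,  0.        ,  0.        ,  0.        ,  0.        ]), 'world_from_camera': array([[ 8.36444329e-01, -3.89276599e-01,  3.85777933e-01,
         9.33618908e+02],
       [ 5.47963881e-01,  5.81408868e-01, -6.01414427e-01,
        -6.48378684e+02],
       [ 9.82185121e-03,  7.14442061e-01,  6.99625667e-01,
         8.28142727e+02],
       [ 0.00000000e+00,  0.00000000e+00,  0.00000000e+00,
         1.00000000e+00]])}
top {'fov_y': 56.09164986972498, 'cx': 322.9146697168332, 'cy': 194.86128048164875, 'dist': array([-0.04883798,  0.        ,  0.        ,  0.        ,  0.        ]), 'world_from_camera': array([[-2.05880442e-02,  9.87077720e-01, -1.58914149e-01,
         3.96127796e+02],
       [-9.99411169e-01, -2.46825317e-02, -2.38346040e-02,
        -4.94046468e+01],
       [-2.74490101e-02,  1.58329867e-01,  9.87004663e-01,
         9.10276600e+02],
       [ 0.00000000e+00,  0.00000000e+00,  0.00000000e+00,
         1.00000000e+00]])}
{'time': 0.1, 'joint_positions': array([-0.94680702,  0.50178469, -0.42682951,  1.55136087,  0.22078571,
        1.13829203, -0.21031213]), 'joint_velocities': array([ 0.00028556, -0.00283198,  0.00071159, -0.00119739,  0.00015239,
        0.00123172,  0.00059679]), 'joint_efforts': array([-1.09870842e-02, -5.70815599e+01, -5.83898261e+00, -2.81741399e+01,
        1.04305355e-02,  5.61530018e-03,  1.00929910e-05]), 'ee_pos': array([229.25173346, 607.55109987, 230.33940066]), 'tcp_rot': array([-2.05728816e-04,  1.79391906e-01,  9.83777282e-01, -8.72008513e-04]), 'wrist_force': array([-0.58875274, -0.38945298, -0.4606264 ]), 'torque': array([ 0.06353964,  0.0483461 , -0.03367334]), 'grasp_force': 0.0, 'grip_width': 0.999740535360021}
```

View pics/top1.png

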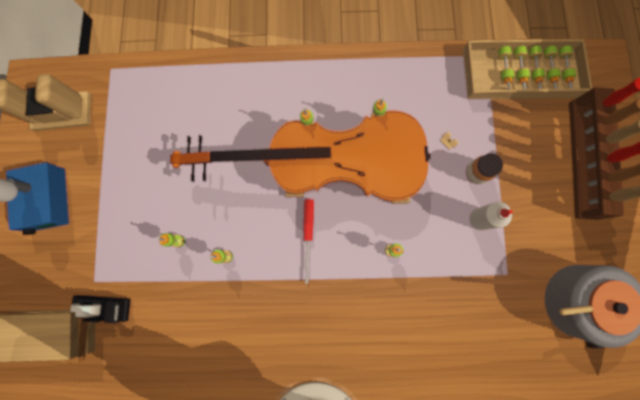

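View pics/scene1.png

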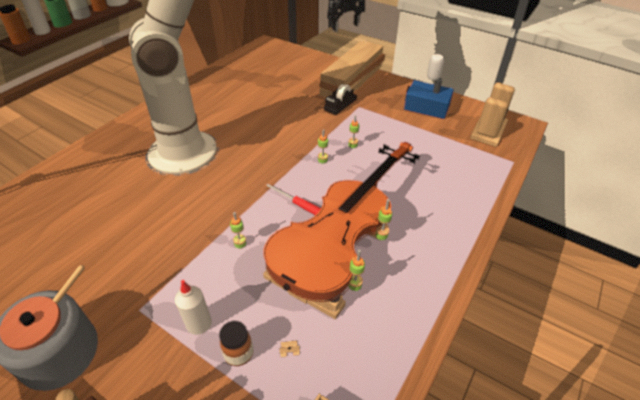

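The top picture shows the violin with its scroll at (172,158), tail at (429,153), near edge low in the picture (upper bout ~(290,197), lower bout ~(397,203)). The screwdriver is at (307,240), clamps at (172,240), (220,256), (395,250). The scene picture confirms this layout, and the arm is clear of it. I'll crop next to fit the violin's pose.

```bash
cat > fit.py <<'E'
from h import *
from scipy.optimize import least_squares
m=ctrl.camera_model("top"); im=cv2.imread("pics/top1.png")
hsv=cv2.cvtColor(im,cv2.COLOR_BGR2HSV)
mask=((hsv[...,0]<16)&(hsv[...,1]>170)&(hsv[...,2]>90)).astype(np.uint8)
mask[:85]=0;mask[215:]=0;mask[:,:160]=0;mask[:,440:]=0
# near outline: lowest mask row per column
out=[]
for c in range(266,432):
    r=np.flatnonzero(mask[:,c]); 
    if len(r): out.append((c,r.max()+.5))
out=np.array(out); W=ray(m,out,102)
np.save("W.npy",W)
tail=[ (np.flatnonzero(mask[r]).max()+.5,r) for r in (140,145,160,165,170)]
print("tail",ray(m,tail,102).round(1).tolist())
for i in range(0,len(out),5): print(out[i],W[i].round(0))
big=cv2.resize(im[85:215,255:445],None,fx=4,fy=4,interpolation=cv2.INTER_CUBIC)
cv2.imwrite("pics/crop1.png",big)
E
python3 fit.py
```

```text
tail [[644.3, -260.9, 102.0], [632.7, -260.1, 102.0], [598.5, -257.9, 102.0], [587.1, -259.3, 102.0], [575.9, -258.6, 102.0]]
[266.  162.5] [602.  95. 102.]
[271.  168.5] [588.  84. 102.]
[276.  179.5] [563.  73. 102.]
[281.  185.5] [549.  62. 102.]
[286.  190.5] [538.  51. 102.]
[291.  192.5] [533.  40. 102.]
[296.  192.5] [533.  29. 102.]
[301.  192.5] [533.  18. 102.]
[306.  214.5] [484.   8. 102.]
[311.  214.5] [484.  -3. 102.]
[316.  188.5] [541. -15. 102.]
[321.  185.5] [547. -26. 102.]
[326.  182.5] [554. -37. 102.]
[331.  180.5] [558. -48. 102.]
[336.  180.5] [557. -59. 102.]
[341.  179.5] [559. -70. 102.]
[346.  180.5] [557. -81. 102.]
[351.  181.5] [554. -92. 102.]
[356.  183.5] [ 550. -103.  102.]
[361.  186.5] [ 543. -113.  102.]
[366.  193.5] [ 527. -124.  102.]
[371.  192.5] [ 529. -135.  102.]
[376.  195.5] [ 522. -145.  102.]
[381.  197.5] [ 517. -156.  102.]
[386.  199.5] [ 513. -167.  102.]
[391.  200.5] [ 510. -177.  102.]
[396.  200.5] [ 510. -188.  102.]
[401.  199.5] [ 512. -199.  102.]
[406.  197.5] [ 516. -210.  102.]
[411.  195.5] [ 520. -221.  102.]
[416.  191.5] [ 529. -233.  102.]
[421.  184.5] [ 544. -244.  102.]
[426.  172.5] [ 570. -257.  102.]
```

View pics/crop1.png

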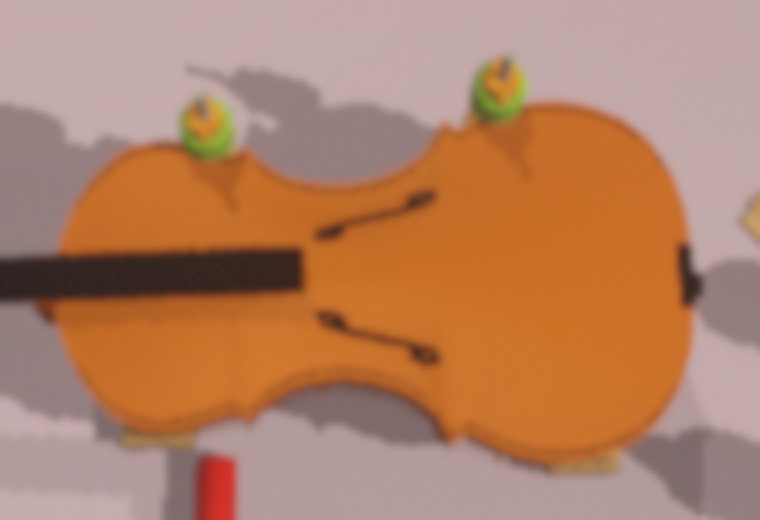

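The crop shows the belly outline: near edges upper bout (165,425), waist (345,382), lower bout (560,452); fingerboard end (303,270), tail (690,275).

```bash
python3 - <<'E'
from h import *
m=ctrl.camera_model("top")
c=lambda x,y:(255+(x+.5)/4-.5,85+(y+.5)/4-.5)
P=[c(303,270),c(0,280),c(692,275),c(165,425),c(345,382),c(560,452),c(560,104),c(340,186),c(165,145),c(60,240)]
Z=[129,127,102]+[102]*7
Q=ray(m,P,Z)
print(Q.round(1))
# fit violin pose with axes: x->, yaw
V=np.array([[0,37],[np.nan]*2,[0,-177.5],[-84,114.5],[-55.5,17.5],[-103.5,-105.5],[103.5,-105.5],[55.5,17.5],[84,114.5]])
i=[0,2,3,4,5,6,7,8]
from scipy.optimize import least_squares
def pose(p,V): R=np.array([[np.cos(p[2]),-np.sin(p[2])],[np.sin(p[2]),np.cos(p[2])]]); return V@R.T+p[:2]
w=np.ones((8,2)); w[2:,1]=.1   # along-edge picks uncertain
f=lambda p:((pose(p,V[i])-Q[i,:2])*w).ravel()
p=least_squares(f,[600,-80,0]).x; print(p,np.degrees(p[2])); print(f(p).reshape(-1,2).round(1))
S=np.array([[-70,114.5],[-42.5,17.5],[-89.5,-105.5]]); print(pose(p,S).round(1))
# obstacles: clamps/screwdriver
print(ray(m,[(172,240),(220,256),(395,250),(308,205),(306,280)],[60,60,60,20,5]).round(0))
# far clamps
print("far",ray(m,[c(205,110),c(500,75)],164).round(0))
print(ctrl.camera_model("wrist")["world_from_camera"].round(2))
E
```

```text
[[ 614.5  -48.5  129. ]
 [ 614.2  115.7  127. ]
 [ 613.4 -263.6  102. ]
 [ 536.6   29.2  102. ]
 [ 558.   -69.9  102. ]
 [ 516.3 -185.5  102. ]
 [ 715.  -196.   102. ]
 [ 670.1  -70.4  102. ]
 [ 697.3   27.8  102. ]
 [ 643.3   87.3  102. ]]
[ 6.15220697e+02 -8.57885047e+01 -6.90117884e-03] -0.39540842103412877
[[ 1.  -0.3]
 [ 0.6  0.3]
 [-4.6  0. ]
 [ 1.8  0.2]
 [-5.3 -0.5]
 [ 3.   0.4]
 [ 0.8  0.2]
 [ 2.7  0. ]]
[[ 546.    29.2]
 [ 572.8  -68. ]
 [ 525.  -190.7]]
[[ 437.  320.   60.]
 [ 399.  207.   60.]
 [ 404. -188.   60.]
 [ 516.    8.   20.]
 [ 339.   17.    5.]]
far [[ 693.    1.  164.]
 [ 707. -154.  164.]]
[[ 3.5000e-01 -9.0000e-01 -2.6000e-01  1.6387e+02]
 [ 9.4000e-01  3.4000e-01  1.0000e-01  6.3220e+02]
 [-0.0000e+00 -2.7000e-01  9.6000e-01  3.7389e+02]
 [ 0.0000e+00  0.0000e+00  0.0000e+00  1.0000e+00]]
```

Emit:
carry_out:
  deltas:
    - [0,[18,-34,0],[0,0,0.045]]
    - [0,[36,-68,0],[0,0,0.09]]
    - [0,[54,-102,0],[0,0,0.135]]
    - [0,[72,-136,0],[0,0,0.18]]
    - [0,[90,-170,0],[0,0,0.225]]
    - [0,[108,-204,0],[0,0,0.27]]
    - [0,[126,-238,0],[0,0,0.315]]
    - [0,[144,-272,0],[0,0,0.36]]

```text
time: 0.77
ee_pos: [373.8, 334.1, 231.0]
tcp_rot: [-0.0, -0.001, 1.0, -0.0]
wrist_force: [0.1, -0.3, -0.2]
grip_width: -0.0
grasp_force: 0.0
```

Emit:
carry_out:
  deltas:
    - [0,[19,-34,0],[0,0,0]]
    - [0,[38,-68,0],[0,0,0]]
    - [0,[57,-102,0],[0,0,0]]
    - [0,[76,-136,0],[0,0,0]]
    - [0,[95,-170,0],[0,0,0]]
    - [0,[114,-204,0],[0,0,0]]
    - [0,[133,-238,0],[0,0,0]]
    - [0,[152,-272,0],[0,0,0]]

```text
time: 1.43
ee_pos: [525.7, 62.2, 231.1]
tcp_rot: [-0.0, 0.0, 1.0, -0.0]
wrist_force: [1.1, 0.8, 0.7]
grip_width: 0.001
grasp_force: 0.0
```

Emit:
carry_out:
  deltas:
    - [0,[12,-20,-15],[0,0,0]]
    - [0,[18,-35,-45],[0,0,0]]
    - [0,[18,-35,-75],[0,0,0]]
    - [0,[18,-35,-95],[0,0,0]]
    - [0,[18,-35,-110],[0,0,0]]
    - [0,[18,-35,-110],[0,0,0]]

```text
time: 1.93
ee_pos: [540.3, 28.7, 117.5]
tcp_rot: [-0.004, 0.001, 1.0, -0.0]
wrist_force: [-0.9, -0.9, 0.7]
grip_width: 0.003
grasp_force: 0.0
```

```bash
cat > look.py <<'E'
from h import *
import sys
s=ctrl.sense();print(s["time"],s["ee_pos"].round(1),s["wrist_force"].round(2),s["joint_positions"].round(2))
m=ctrl.camera_model("wrist"); im=save("wrist",sys.argv[1]+"w.png")
p=(615.2,-85.8,-.0069);c,n=np.cos(p[2]),np.sin(p[2])
def w(x,y,z):return (p[0]+c*x-n*y,p[1]+n*x+c*y,64+z)
P=proj(m,[w(-70,114.5,39),w(-42.5,17.5,41.5),w(-84,114.5,38),w(-55.5,17.5,38),w(0,37,65),s["ee_pos"]]);print(P.round(0).tolist())
im=im.copy()
for q in P: cv2.circle(im,tuple(int(v) for v in q),4,(255,0,0),1)
t=save("scene",sys.argv[1]+"s.png")
cv2.imwrite("pics/"+sys.argv[1]+".png",np.vstack([cv2.resize(im,(480,300)),cv2.resize(t[100:350,180:580],(480,300))]))
E
python3 look.py c1
```

```text
1.9333 [540.3  28.7 117.5] [-0.95 -0.87  0.66] [ 0.05  0.43 -0.19  1.92  0.11  0.81  1.37]
[[322.0, 257.0], [141.0, 305.0], [322.0, 231.0], [141.0, 280.0], [167.0, 407.0], [321.0, 259.0]]
```

View pics/c1.png

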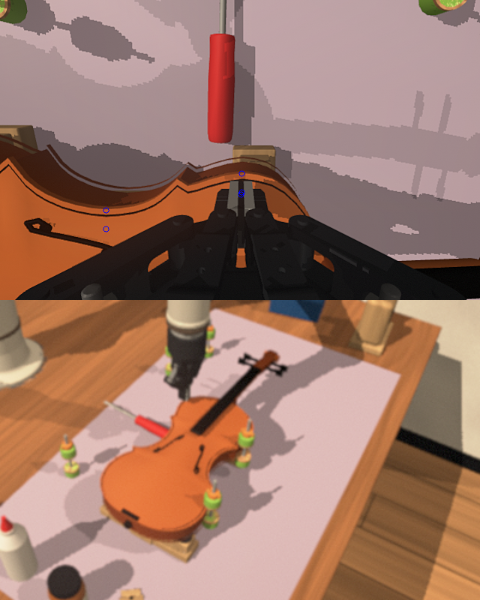

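The wrist view shows the shut fingertips at about (241,185), just inside the near upper-bout edge (~row 168). The predicted edges match the picture within a few mm. Next I descend gently.

Emit:
carry_out:
  deltas:
    - [0,[0,0,-3],[0,0,0]]
    - [0,[0,0,-6],[0,0,0]]
    - [0,[0,0,-9],[0,0,0]]
    - [0,[0,0,-11],[0,0,0]]
    - [0,[0,0,-11],[0,0,0]]
    - [0,[0,0,-11],[0,0,0]]

```text
time: 2.53
ee_pos: [543.4, 29.2, 110.4]
tcp_rot: [0.0, 0.0, 1.0, -0.0]
wrist_force: [-0.0, 0.1, 0.1]
grip_width: 0.002
grasp_force: 0.0
```

Contact is expected at about 103–104, so I'll step down slowly.

Emit:
carry_out:
  deltas:
    - [0,[0,0,-2],[0,0,0]]
    - [0,[0,0,-4],[0,0,0]]
    - [0,[0,0,-5],[0,0,0]]
    - [0,[0,0,-5],[0,0,0]]

```text
time: 2.87
ee_pos: [543.2, 29.1, 105.0]
tcp_rot: [-0.0, 0.0, 1.0, -0.0]
wrist_force: [-0.1, 0.1, 0.6]
grip_width: 0.004
grasp_force: 0.0
```

Emit:
carry_out:
  deltas:
    - [0,[0,0,-1],[0,0,0]]
    - [0,[0,0,-1],[0,0,0]]

```text
time: 3.03
ee_pos: [543.3, 29.2, 104.1]
tcp_rot: [-0.0, 0.0, 1.0, 0.0]
wrist_force: [-1.2, -0.3, 0.4]
grip_width: -0.001
grasp_force: 0.0
```

Emit:
carry_out:
  deltas:
    - [0,[0,0,-0.7],[0,0,0]]
    - [0,[0,0,-0.7],[0,0,0]]

```text
time: 3.2
ee_pos: [543.4, 29.2, 103.6]
tcp_rot: [-0.0, 0.0, 1.0, 0.0]
wrist_force: [0.1, -0.1, 1.0]
grip_width: 0.0
grasp_force: 0.5
```

Emit:
carry_out:
  deltas:
    - [0,[0,0,-0.7],[0,0,0]]
    - [0,[0,0,-0.7],[0,0,0]]

```text
time: 3.37
ee_pos: [543.4, 29.2, 103.1]
tcp_rot: [-0.0, 0.0, 1.0, 0.0]
wrist_force: [-1.4, 0.7, 2.8]
grip_width: -0.0
grasp_force: 1.5
```

Contact at about 2.5 N. I'll lift clear, go to the waist, and stop about 4 mm above its surface (105.5–108).

Emit:
carry_out:
  deltas:
    - [0,[0,0,0],[0,0,0]]
    - [0,[0,0,12],[0,0,0]]
    - [0,[0,0,30],[0,0,0]]
    - [0,[0,0,30],[0,0,0]]

```text
time: 3.7
ee_pos: [545.8, 29.4, 136.3]
tcp_rot: [0.003, 0.0, 1.0, 0.0]
wrist_force: [0.8, -1.2, -0.3]
grip_width: -0.001
grasp_force: 0.0
```

Emit:
carry_out:
  deltas:
    - [0,[8,-30,0],[0,0,0]]
    - [0,[17,-62,0],[0,0,0]]
    - [0,[26,-97,0],[0,0,0]]
    - [0,[26,-97,-8],[0,0,0]]
    - [0,[26,-97,-15],[0,0,0]]
    - [0,[26,-97,-20],[0,0,0]]
    - [0,[26,-97,-20],[0,0,0]]
    - [0,[26,-97,-20],[0,0,0]]

```text
time: 4.37
ee_pos: [568.9, -66.1, 112.5]
tcp_rot: [-0.001, -0.001, 1.0, 0.0]
wrist_force: [0.2, 0.4, 0.2]
grip_width: -0.001
grasp_force: 0.0
```

Emit:
carry_out:
  deltas:
    - [0,[0,0,-1],[0,0,0]]
    - [0,[0,0,-2.5],[0,0,0]]
    - [0,[0,0,-2.5],[0,0,0]]

```text
time: 4.62
ee_pos: [569.5, -67.2, 110.5]
tcp_rot: [0.0, -0.0, 1.0, 0.0]
wrist_force: [0.3, -0.0, 0.1]
grip_width: -0.002
grasp_force: 0.0
```

Emit:
carry_out:
  deltas:
    - [0,[0,0,-1],[0,0,0]]
    - [0,[0,0,-1],[0,0,0]]

```text
time: 4.78
ee_pos: [569.4, -67.7, 109.4]
tcp_rot: [0.0, 0.0, 1.0, -0.0]
wrist_force: [-0.4, -0.6, -0.3]
grip_width: 0.001
grasp_force: 0.0
```

Emit:
carry_out:
  deltas:
    - [0,[0,0,-1],[0,0,0]]
    - [0,[0,0,-1],[0,0,0]]

```text
time: 4.95
ee_pos: [569.3, -67.9, 108.3]
tcp_rot: [-0.0, 0.0, 1.0, 0.0]
wrist_force: [-0.6, 0.6, 0.3]
grip_width: -0.002
grasp_force: 0.0
```

Emit:
carry_out:
  deltas:
    - [0,[0,0,-0.7],[0,0,0]]
    - [0,[0,0,-0.7],[0,0,0]]

```text
time: 5.12
ee_pos: [569.4, -67.9, 107.6]
tcp_rot: [-0.0, 0.0, 1.0, 0.0]
wrist_force: [0.5, -0.7, 0.3]
grip_width: -0.001
grasp_force: 0.0
```

Emit:
carry_out:
  deltas:
    - [0,[0,0,-0.8],[0,0,0]]
    - [0,[0,0,-0.8],[0,0,0]]

```text
time: 5.28
ee_pos: [569.5, -67.9, 107.0]
tcp_rot: [0.0, 0.0, 1.0, -0.0]
wrist_force: [0.2, -0.2, 2.8]
grip_width: 0.001
grasp_force: 1.2
```

Contact at about 2.8 N. Lifting and going to the lower bout.

Emit:
carry_out:
  deltas:
    - [0,[0,0,0],[0,0,0]]
    - [0,[0,0,12],[0,0,0]]
    - [0,[0,0,28],[0,0,0]]
    - [0,[0,0,28],[0,0,0]]

```text
time: 5.62
ee_pos: [571.7, -68.0, 138.3]
tcp_rot: [0.003, 0.0, 1.0, -0.0]
wrist_force: [0.5, -0.5, 0.7]
grip_width: 0.0
grasp_force: 0.0
```

Emit:
carry_out:
  deltas:
    - [0,[-12,-32,0],[0,0,0]]
    - [0,[-26,-70,0],[0,0,0]]
    - [0,[-38,-104,0],[0,0,0]]
    - [0,[-44,-122,-5],[0,0,0]]
    - [0,[-44,-122,-14],[0,0,0]]
    - [0,[-44,-122,-24],[0,0,0]]
    - [0,[-44,-122,-24],[0,0,0]]
    - [0,[-44,-122,-24],[0,0,0]]

```text
time: 6.28
ee_pos: [525.4, -187.7, 110.1]
tcp_rot: [-0.001, -0.001, 1.0, 0.001]
wrist_force: [1.1, 0.6, 0.2]
grip_width: -0.001
grasp_force: 0.0
```

```bash
sed -i 's/w(-70,114.5,39)/w(-89.5,-105.5,39)/;s/w(-84,114.5,38)/w(-103.5,-105.5,38)/' look.py; python3 look.py c2
```

```text
6.2833 [ 525.4 -187.7  110.1] [1.09 0.56 0.15] [ 0.4   0.46 -0.13  1.89  0.08  0.8   1.8 ]
[[315.0, 252.0], [548.0, 337.0], [315.0, 225.0], [548.0, 312.0], [602.0, 442.0], [321.0, 259.0]]
```

View pics/c2.png

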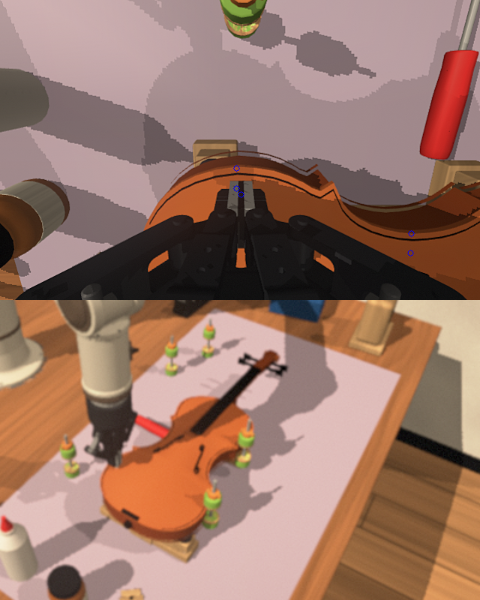

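The violin is still in place. The fingertips at (243,185) lie inside the lower-bout edge (~row 166), with the clamp well ahead of them. Going down.

Emit:
carry_out:
  deltas:
    - [0,[0,0,-2],[0,0,0]]
    - [0,[0,0,-4],[0,0,0]]
    - [0,[0,0,-5],[0,0,0]]
    - [0,[0,0,-5],[0,0,0]]

```text
time: 6.72
ee_pos: [525.4, -189.6, 105.7]
tcp_rot: [-0.0, 0.0, 1.0, 0.0]
wrist_force: [0.2, -0.4, -0.4]
grip_width: -0.002
grasp_force: 0.0
```

Emit:
carry_out:
  deltas:
    - [0,[0,0,-1],[0,0,0]]
    - [0,[0,0,-1],[0,0,0]]

```text
time: 6.88
ee_pos: [525.4, -189.8, 104.8]
tcp_rot: [-0.0, 0.0, 1.0, 0.0]
wrist_force: [0.1, 0.2, 0.1]
grip_width: 0.001
grasp_force: 0.0
```

Emit:
carry_out:
  deltas:
    - [0,[0,0,-0.7],[0,0,0]]
    - [0,[0,0,-0.7],[0,0,0]]

```text
time: 7.05
ee_pos: [525.4, -189.9, 104.2]
tcp_rot: [0.0, 0.0, 1.0, -0.0]
wrist_force: [0.2, -0.1, 0.9]
grip_width: -0.001
grasp_force: 0.1
```

Emit:
carry_out:
  deltas:
    - [0,[0,0,-0.8],[0,0,0]]
    - [0,[0,0,-0.8],[0,0,0]]

```text
time: 7.22
ee_pos: [525.5, -190.0, 103.5]
tcp_rot: [0.0, 0.0, 1.0, -0.0]
wrist_force: [-0.1, -0.2, 2.4]
grip_width: -0.003
grasp_force: 1.2
```

Contact at about 2.4 N. Lifting clear and checking.

Emit:
carry_out:
  deltas:
    - [0,[0,0,0],[0,0,0]]
    - [0,[0,0,15],[0,0,0]]
    - [0,[0,0,45],[0,0,0]]
    - [0,[0,0,80],[0,0,0]]
    - [0,[0,0,100],[0,0,0]]
    - [0,[0,0,100],[0,0,0]]
    - [0,[0,0,100],[0,0,0]]
    - [0,[0,0,100],[0,0,0]]

```text
time: 7.88
ee_pos: [524.8, -189.7, 202.8]
tcp_rot: [-0.0, 0.0, 1.0, 0.0]
wrist_force: [-0.4, -0.3, -0.2]
grip_width: -0.001
grasp_force: 0.0
```

```bash
python3 - <<'E'
from h import *
a=cv2.imread("pics/scene1.png"); b=save("scene","scene_end.png")
d=cv2.absdiff(a,b)
cv2.imwrite("pics/end.png",np.vstack([b[100:350,180:580],cv2.convertScaleAbs(d[100:350,180:580],alpha=2)]))
E
```

```text
(no output)
```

View pics/end.png

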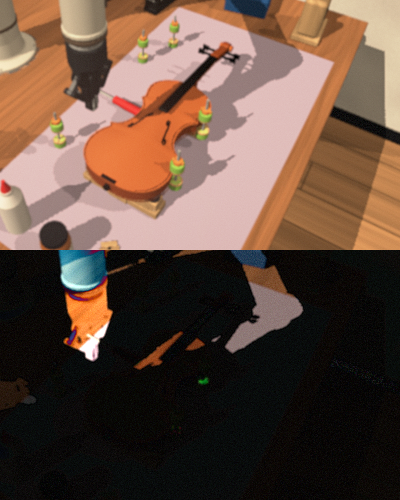

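The difference picture shows only the arm and its shadow; the violin, clamps and tools have not moved.

```bash
python3 -c "
from bench import ctrl
print(ctrl.finish_job())"
```

```text
the job is handed in; nothing more can be done
None
```

I tapped the near seam at the upper bout, waist and lower bout, in that order, at about 2.4–2.8 N each and lifting clear after every tap; the final picture shows the violin and the other things on the bench unmoved, and the job is handed in (no verdict was returned).

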